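# Open the touch-dial jewellery box

## Task

Open the wooden jewellery box on the bedside table by its felt combination, so that its tray springs out: turn the dial by its finger peg clockwise (seen from above) until it comes up firm on its first stop, then counter-clockwise, more than a full turn, until it comes up firm again, then clockwise less than a full turn until the peg points straight at the sliding latch, and push the latch fully home towards the dial. The stops are delicate and cannot be seen: ease the dial up against them by feel and turn back, never force it. Leave the tumbler, the river stone and the spectacle case where they are.

Things in the scene. Friction and masses are not known exactly. Their poses are not given: they have to be found in the camera images.
- dial_center (a point): Centre of the top face of the steel dial on the box's lid: a disc 84 mm across that turns about the vertical; this face is 14 mm above the lid, 99 mm above the table. The point turns with the dial: its y axis points from the axis to the finger peg, z up. The first stop, clockwise, comes at a dial angle of 3.6 to 6.8 rad, the second, then counter-clockwise, at -1.5 to -3.7: hidden, new each time.
- peg_mid (a point): Middle of the upright round steel finger peg on the dial: 13 mm across, 30 mm tall, 28 mm off the dial's axis. The point is 115.5 mm above the table; the peg's foot is at 100.5 mm, its top at 130.5 mm. The peg spins freely about its own axis, so it can be held and led round in circles without turning the hand.
- dial (a joint): Dial angle, rad, growing clockwise seen from above; turns several turns either way. At 0 (and each full turn from it) the peg points straight at the latch; within 0.1 rad is close enough. Starts at 1.0 to 2.2. Turning takes about 1.5 N at the peg, up to 4 N once it carries hidden tumblers along: that is not yet a stop. A stop adds springily about 1.9 N per mm of peg travel.
- stops: Two delicate stop pins inside the box, fixed, unseen; origin on the dial's axis at lid height. Firm is 6 to 7 N at the peg; keep below 12 N (20 N on a pin, about 15 N at the peg, is too much).
- jewel_box: Dark wooden box, 150 mm (its x) by 220 mm (its y) by 85 mm high, fixed to the table; origin at the centre of its underside, z up. The tray's front is in its -x face. The dial's axis is at y = -40 mm, the latch at y = +50 mm, both at x = 0, on the lid (flat, 85 mm above the table).
- latch_tab (a point): Middle of the upright steel tab of the sliding latch on the lid: 26 mm wide (along the box's x), 8 mm thick (along the box's y), from the lid to 24 mm above it; the point is 14 mm above the lid and moves with the latch. A foot plate 30 by 26 mm and 6 mm high lies under it. It slides along the box's y axis only.
- latch (a joint): Latch travel, m, from 0 (locked) to 0.014 (fully home, towards the dial, along the box's -y). Takes about 2 N if the combination is right and stays where it is left; else blocked within 3 mm: a stop was not quite reached, or the dial is off 0, or it was turned over 5 rad clockwise from the second stop (upsets the tumblers).
- tray (a joint): Tray travel out of the box's -x face, m: 0 shut, 0.035 fully out. A spring pushes it out once the latch is home.
- tray_front (a point): Middle of the shut tray's front face on the box's -x side, 28 mm above the table (fixed to the box).
- tumbler: Glass tumbler, 72 mm across, 95 mm high, origin at its foot. Bystander.
- stone: Smooth flat grey river stone, 68 mm across, 27 mm high, origin at its underside. Bystander.
- spectacle_case: Black plastic spectacle case, 62 by 160 by 38 mm, origin at the centre of its underside. Bystander.

How it is judged:
By the outcome, as a careful person would: the job done as asked, in the order asked, and still so for the second after the job is handed in, with the robot touching nothing.
It also fails if it takes over 72 s, if anything falls off the work surface, if the arm or the gripper's body presses on something with over 40 N, if the wrist force passes 120 N, or if a joint passes its speed limit or range.

## Robot

A 6-joint arm with a two-finger parallel gripper is mounted at the origin on the work surface. World frame = base frame: x ahead of the robot, y to its left, z up, the work surface at z = 0. Lengths are in m, angles in rad, forces in N, time in s.
With the tool pointing down it reaches from about 0.275 to 0.825 m from the base axis. Payload 4.9 kg.
Tool frame: the origin (TCP) lies on the centre line of the jaws, within the pads' length; the fingertips stand 8 mm ahead of it and the grasp point (between the pads) lies 11 mm behind it; z points along the fingers, y is the line along which they close (so a half turn about z gives the same grasp; the last joint's range is limited). The gripper opens to 85 mm and grips with 20 to 120 N. Pads are 22 mm wide; open, the fingers measure 114 mm over their backs; the gripper's body (76 mm by 85 mm) begins 54 mm behind the grasp point. The pads swing forward as they close: fully open they stand 13 mm farther back than shut.
Start: joints at [-1.38, 0.326, -0.193, 1.052, 0, 1.437], TCP at [0.176, -0.521, 0.239] pointing down, gripper open.
Joint ranges: [-2.65, 2.65], [-0.97, 1.79], [-1.3, 1.35], [-1.93, 2.1], [-1.47, 1.37], [-3.14, 3.14]. Speed limits (rad/s): [2.57, 2.57, 3.14, 3.14, 3.14, 3.14].

## Interface

Orientations are given as a 3x3 rotation matrix whose columns are the frame's x, y, z axes.
In Python, from workcell import r, vision, nets gives the robot as it stands.
- The arm moves only by the tool servo_tool, never from a script. Its argument "deltas" is a list of rows, each an object of numbers: "x", "y", "z": the shift along the tool's x, y, z in cm; "roll": the turn about the tool's z in degrees. A call has 1 to 10 rows; each row shifts and turns the commanded pose from where the row before left it, along the tool's axes as they then stand; what a row does not reach is not made up. A row lasts 1/12 s, in which the tool goes at most 41.7 mm and 7.16 degrees, less where a joint would pass 70% of its speed; a pose out of reach is approached as far as the arm can. A call with a gripper value outside its range is refused whole. "jaw" is the opening, from 0 (shut) to 1 (fully open), set as the call begins (left out, the last holds). The fingers move at their own pace and stop on an object; "force" is the grip in N (left out, the last holds). Time passes only in rows, so rows that do not move let the fingers close. It gives the time, the measured TCP pose, the force, the opening and the grip force at its end, in the units of the state.
- r.get_state(): the state, without advancing time (a new reading comes with each control period).
- vision.read_camera(name): name is "side" or "top" or "wrist"; returns (picture, depth): 420x560x3 uint8, red, green, blue; 420x560 float32, m along the optical axis (not along the pixel's ray), 0 where there is no reading.
- vision.camera_info(name): a dict with "vfov" (degrees; the focal length in pixels is half the picture's height over the tangent of half this angle, whatever the lens; pixels are square), "cx", "cy" (the principal point, pixels), "rvec" (rotation vector, rad) and "tvec" (3), from world to camera coordinates, as OpenCV has them; the wrist camera has in their place "hand_eye" (4x4, takes a point from camera to tool coordinates, whose origin is the TCP and whose axes are the flange's). Camera axes: x right, y down, z forward; pixel columns grow to the right and rows downward; lengths in m; the calibration is good to about 2 mm. The wrist camera is an equidistant fisheye: a pixel r from the principal point sees the ray r / f radians off the axis. A picture is of the moment at which its call begins: read the wrist's pose just before it. camera_info takes no time and is no camera call.
- r.job_done(): hands the job in; it is judged then, once.
Trained networks look in the newest picture that a camera, given by its name, has taken for a name from the list of things; names that differ only in an ending like _2 or _b are one class to them, and where a whole thing is asked for, a point or a joint stands for the part that bears it (a point fixed in the world has none). Each returns a list of dicts, best first, with "conf" (0 to 1); they miss things now and then, are a little off and sometimes report something else, mostly with a low value. They report only what shows in the picture. A call takes as long as a camera call.
- nets.find_in(camera, name): "rect" ([centre column, centre row, width, height] in pixels, round what is visible of it).
- nets.place_of(camera, name): "point" ([column, row] in pixels: a listed point, or the origin of a listed thing).
The state is a dict: "time_s": time; "joint_positions": joint angles; "joint_velocities": joint speeds; "joint_efforts": joint torques, N m; "tcp_pos": TCP position; "tcp_rot": TCP orientation; "force": force on the tool from outside, world axes, zero at the start; "torque": the same for the moment, N m; "gripper_width": finger opening in m; "finger_force": force on a finger pad.
Only numpy, scipy, OpenCV 4.12 (cv2) and the standard library are available. Lean on these libraries where they do the work, as an engineer would, in place of code of your own. Each camera call takes 0.05 s, during which the arm holds its last target. There are 200 camera calls.

## Working session

There is one attempt and no reset: what is moved stays moved. The work goes in short steps, Python scripts to look and compute and a tool call to move; the robot and the scene stay as the last step left them, time stands still between calls to the robot, and variables do not carry over. Pictures are saved under pics/ and viewed, at most 10 in all, crops included, and the job is handed in when it is done.

Besides the shell and the picture viewer there is one more tool, called after "Emit:" by a JSON object that holds its "fn" and its "kwargs". servo_tool: Moves the arm, as the interface text tells. Its arguments: {"type":"object","properties":{"deltas":{"type":"array"},"jaw":{"type":"number"},"force":{"type":"number"}},"required":["deltas"]}

```bash
ls; mkdir -p pics
cat > h.py <<'E'
import numpy as np, cv2
from workcell import r, vision, nets
def w2c(n):
    i=vision.camera_info(n); R=cv2.Rodrigues(np.array(i['rvec'],float))[0]; f=210/np.tan(np.radians(i['vfov'])/2)
    return R,np.array(i['tvec'],float).ravel(),f,i['cx'],i['cy']
def ray_z(n,px,z):
    "world point where pixel ray meets plane z (fixed cams)"
    R,t,f,cx,cy=w2c(n); d=R.T@np.array([(px[0]-cx)/f,(px[1]-cy)/f,1]); o=-R.T@t
    return o+d*(z-o[2])/d[2]
def wrist_z(px,z,s):
    i=vision.camera_info('wrist'); f=210/np.tan(np.radians(i['vfov'])/2)
    u=np.array([px[0]-i['cx'],px[1]-i['cy']]); q=np.hypot(*u); a=q/f
    d=np.array([*(u/q*np.sin(a)),np.cos(a)]) if q>0 else np.array([0,0,1.])
    H=np.array(i['hand_eye']); Rt=np.array(s['tcp_rot']); o=np.array(s['tcp_pos'])+Rt@H[:3,3]; d=Rt@H[:3,:3]@d
    return o+d*(z-o[2])/d[2]
def save(n,name):
    p,d=vision.read_camera(n); cv2.imwrite('pics/'+name,p[:,:,::-1]); return p,d
E
python3 - <<'E'
from h import *
s=r.get_state(); print(s)
for c in('top','side'):
    save(c,c+'1.png')
    for n,z in(('dial_center',.099),('peg_mid',.1155),('latch_tab',.099),('jewel_box',0),('tray_front',.028),('tumbler',0),('stone',0),('spectacle_case',0)):
        for q in nets.place_of(c,n)[:2]: print(c,n,round(q['conf'],2),np.round(q['point']),ray_z(c,q['point'],z).round(4))
E
```

```text
pics
{'time_s': 0.0, 'joint_positions': array([-1.38019696e+00,  3.26986696e-01, -1.93592890e-01,  1.05199500e+00,
       -1.79029783e-06,  1.43656649e+00]), 'joint_velocities': array([ 0.00159723, -0.00149419, -0.00028583, -0.00164901,  0.0006052 ,
       -0.00038387]), 'joint_efforts': array([ 1.13497899e-03, -4.43395400e+01,  2.62444872e+01,  1.54515251e-02,
       -1.03662642e-04, -1.88750033e-05]), 'tcp_pos': array([ 0.17541595, -0.52067134,  0.23847509]), 'tcp_rot': array([[ 9.47705290e-01,  3.19146624e-01, -3.38645100e-04],
       [ 3.19146717e-01, -9.47703712e-01,  1.74572025e-03],
       [ 2.36205506e-04, -1.76250578e-03, -9.99998419e-01]]), 'force': array([-0.48416258,  0.19870411, -0.61159199]), 'torque': array([0.02924804, 0.01911653, 0.01807024]), 'finger_force': 0.0, 'gripper_width': 0.08525574017987589}
top dial_center 0.84 [301. 232.] [0.5579 0.0108 0.099 ]
top peg_mid 0.7 [182. 266.] [0.4989 0.2355 0.1155]
top peg_mid 0.57 [305. 217.] [0.5862 0.0033 0.1155]
top latch_tab 0.54 [255. 253.] [0.5195 0.0987 0.099 ]
top jewel_box 0.73 [281. 243.] [0.5415 0.0481 0.    ]
top tumbler 0.83 [371. 197.] [ 0.6386 -0.153   0.    ]
top stone 0.74 [180. 264.] [0.5006 0.2669 0.    ]
top spectacle_case 0.83 [229. 173.] [0.6968 0.1602 0.    ]
side dial_center 0.84 [264. 216.] [0.5635 0.0138 0.099 ]
side peg_mid 0.55 [278. 212.] [ 0.5864 -0.0013  0.1155]
side latch_tab 0.7 [237. 193.] [0.5245 0.0901 0.099 ]
side jewel_box 0.63 [250. 243.] [0.5397 0.052  0.    ]
side tray_front 0.96 [213. 246.] [0.4672 0.0293 0.028 ]
side tumbler 0.83 [328. 318.] [ 0.6421 -0.156   0.    ]
side stone 0.93 [220. 180.] [0.5031 0.2708 0.    ]
side spectacle_case 0.68 [313. 201.] [0.6947 0.1519 0.    ]
```

View pics/top1.png

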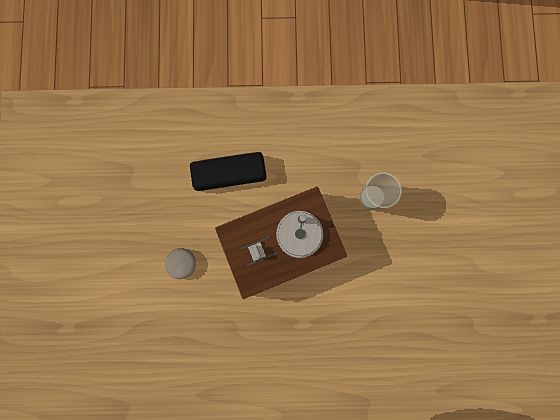

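Run:
```python
from h import *
s=r.get_state(); R=np.array(s['tcp_rot']); p=np.array(s['tcp_pos'])
print('cm to over peg', 100*R.T@(np.array([.572,.008,.25])-p))
print(vision.camera_info('wrist'))
```

```text
cm to over peg [ 54.4635691  -37.50831259  -1.07001815]
{'vfov': 65.70646984690485, 'cx': 279.85161536921447, 'cy': 213.86708918092296, 'hand_eye': array([[-5.85485466e-04, -9.48526984e-01, -3.16695780e-01,
         8.14786793e-02],
       [ 9.99999424e-01, -2.70637074e-04, -1.03815264e-03,
        -7.30919303e-04],
       [ 8.99006176e-04, -3.16696206e-01,  9.48526597e-01,
        -1.34344047e-01],
       [ 0.00000000e+00,  0.00000000e+00,  0.00000000e+00,
         1.00000000e+00]])}
```

Emit:
{"fn": "servo_tool", "kwargs": {"deltas": [{"x": 2.7,"y": -1.9},{"x": 2.7,"y": -1.9},{"x": 2.7,"y": -1.9},{"x": 2.7,"y": -1.9},{"x": 2.7,"y": -1.9},{"x": 2.7,"y": -1.9},{"x": 2.7,"y": -1.9},{"x": 2.7,"y": -1.9},{"x": 2.7,"y": -1.9},{"x": 2.7,"y": -1.9}], "jaw": 0.6}}

```text
validation failed for argument at $.de...
```

Emit:
{"fn": "servo_tool", "kwargs": {"deltas": [{"x": 2.7,"y": -1.9},{"x": 2.7,"y": -1.9},{"x": 2.7,"y": -1.9},{"x": 2.7,"y": -1.9},{"x": 2.7,"y": -1.9},{"x": 2.7,"y": -1.9},{"x": 2.7,"y": -1.9},{"x": 2.7,"y": -1.9},{"x": 2.7,"y": -1.9},{"roll": -6.4}]}}

```text
validation failed for argument at $.de...
```

Emit:
{"fn": "servo_tool", "kwargs": {"deltas": [{},{}]}}

```text
validation failed for argument at $.de...
```

Run:
```python
from h import *
s=r.get_state(); print(s['joint_positions'].round(3),s['tcp_pos'],s['tcp_rot'].round(4),s['force'],s['gripper_width'])
save('wrist','w1.png')
for n,z in(('dial_center',.099),('peg_mid',.1155),('latch_tab',.099)):
    for q in nets.place_of('wrist',n)[:2]: print(n,round(q['conf'],2),np.round(q['point']),wrist_z(q['point'],z,s).round(4))
```

```text
[-1.38   0.326 -0.193  1.052  0.     1.437] [ 0.17552515 -0.52126671  0.23930761] [[ 0.9477  0.3191  0.    ]
 [ 0.3191 -0.9477 -0.    ]
 [ 0.      0.     -1.    ]] [ 0.92754061 -0.35849728  0.72637954] 0.08515671641138761
```

View pics/w1.png

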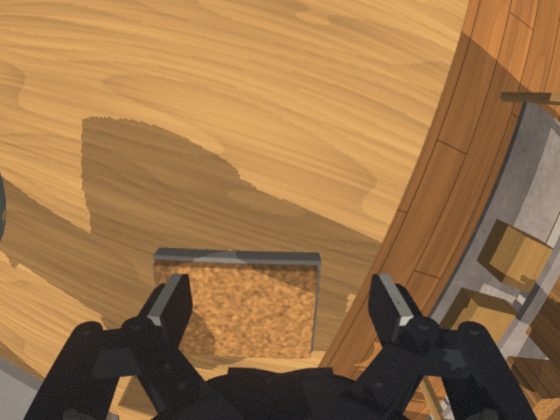

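Emit:
{"fn": "servo_tool", "kwargs": {"deltas": [{"x": 2.7,"y": -1.9,"z": 0,"roll": 0},{"x": 2.7,"y": -1.9,"z": 0,"roll": 0},{"x": 2.7,"y": -1.9,"z": 0,"roll": 0},{"x": 2.7,"y": -1.9,"z": 0,"roll": 0},{"x": 2.7,"y": -1.9,"z": 0,"roll": 0},{"x": 2.7,"y": -1.9,"z": 0,"roll": 0},{"x": 2.7,"y": -1.9,"z": 0,"roll": 0},{"x": 2.7,"y": -1.9,"z": 0,"roll": 0},{"x": 2.7,"y": -1.9,"z": 0,"roll": 0},{"x": 2.7,"y": -1.9,"z": 0,"roll": 0}], "jaw": 0.6}}

```text
time_s: 1.93
tcp_pos: [0.3715, -0.2537, 0.2395]
tcp_rot: [[0.948, 0.319, 0.0], [0.319, -0.948, -0.0], [0.0, 0.001, -1.0]]
force: [0.4, -0.5, 0.3]
gripper_width: 0.051
finger_force: 0.0
```

Emit:
{"fn": "servo_tool", "kwargs": {"deltas": [{"x": 3.0,"y": -2.0,"z": 0,"roll": 0},{"x": 3.0,"y": -2.0,"z": 0,"roll": 0},{"x": 3.0,"y": -2.0,"z": 0,"roll": 0},{"x": 3.0,"y": -2.0,"z": 0,"roll": 0},{"x": 3.0,"y": -2.0,"z": 0,"roll": 0},{"x": 3.0,"y": -2.0,"z": 0,"roll": 0},{"x": 3.0,"y": -2.0,"z": 0,"roll": 0},{"x": 3.0,"y": -2.0,"z": 0,"roll": 0},{"x": 3.0,"y": -2.0,"z": 0,"roll": 0},{"x": 0,"y": 0,"z": 0,"roll": -6.4}]}}

```text
time_s: 2.77
tcp_pos: [0.5724, 0.0064, 0.2391]
tcp_rot: [[0.903, 0.429, 0.003], [0.429, -0.903, 0.002], [0.003, -0.001, -1.0]]
force: [0.2, -0.5, 0.1]
gripper_width: 0.0513
finger_force: 0.0
```

Emit:
{"fn": "servo_tool", "kwargs": {"deltas": [{"x": 0,"y": 0,"z": 0,"roll": 0},{"x": 0,"y": 0,"z": 0,"roll": 0}]}}

```text
time_s: 2.93
tcp_pos: [0.5689, 0.0019, 0.239]
tcp_rot: [[0.907, 0.421, -0.001], [0.421, -0.907, -0.0], [-0.001, -0.0, -1.0]]
force: [-0.9, -0.8, -0.5]
gripper_width: 0.0518
finger_force: 0.0
```

Run:
```python
from h import *
s=r.get_state(); print(s['joint_positions'].round(3),s['tcp_pos'],s['tcp_rot'].round(4),s['force'],s['gripper_width'])
save('wrist','w2.png')
for n,z in(('dial_center',.099),('peg_mid',.1155),('latch_tab',.099)):
    for q in nets.place_of('wrist',n)[:2]: print(n,round(q['conf'],2),np.round(q['point']),wrist_z(q['point'],z,s).round(4))
```

```text
[-0.126  0.362 -0.141  1.068 -0.     2.581] [0.56894204 0.00194567 0.23895038] [[ 9.069e-01  4.213e-01 -9.000e-04]
 [ 4.213e-01 -9.069e-01 -2.000e-04]
 [-9.000e-04 -2.000e-04 -1.000e+00]] [-0.92435381 -0.84816581 -0.54552022] 0.05175194442814016
dial_center 0.88 [264. 209.] [0.5578 0.0134 0.099 ]
peg_mid 0.66 [278. 186.] [0.5855 0.012  0.1155]
latch_tab 0.65 [163. 206.] [0.5212 0.0996 0.099 ]
```

View pics/w2.png

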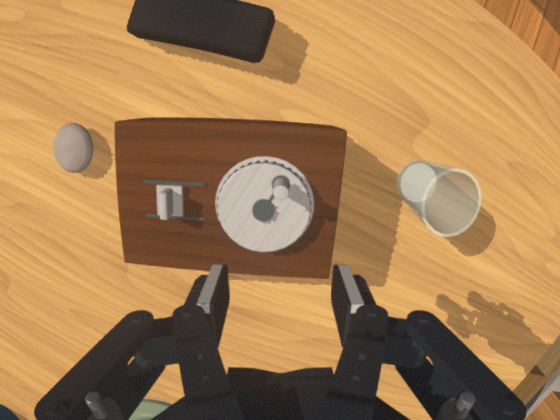

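```bash
cat >> h.py <<'E'
def cloud():
    s=r.get_state(); p,d=vision.read_camera('wrist'); i=vision.camera_info('wrist'); f=210/np.tan(np.radians(i['vfov'])/2)
    v,u=np.mgrid[:420,:560]; x=u-i['cx']; y=v-i['cy']; q=np.hypot(x,y)+1e-9; t=np.tan(q/f)/q
    P=np.stack([x*t*d,y*t*d,d],-1)[d>0]; H=np.array(i['hand_eye'])
    P=P@H[:3,:3].T+H[:3,3]; return P@np.array(s['tcp_rot']).T+s['tcp_pos'], s
E
python3 - <<'E'
from h import *
P,s=cloud(); b=np.array([.559,.012])
D=np.hypot(*(P[:,:2]-b).T)
m=D<.15
print(np.histogram(P[m][:,2],bins=np.arange(.07,.14,.004)))
for lo,hi,rad in((.094,.104,.055),(.108,.119,.05),(.119,.135,.05)):
    Q=P[(P[:,2]>lo)&(P[:,2]<hi)&(D<rad)]
    if len(Q):
        c,rr=cv2.minEnclosingCircle(Q[:,:2].astype(np.float32)); print(lo,len(Q),Q.mean(0).round(4),np.median(Q[:,2]).round(4),np.round(c,4),round(rr,4),cv2.fitEllipse(cv2.convexHull(Q[:,:2].astype(np.float32)*1000)) if len(Q)>20 else '')
L=np.hypot(*(P[:,:2]-[.521,.095]).T)
Q=P[(P[:,2]>.100)&(P[:,2]<.115)&(L<.03)]; print('latch top',len(Q),Q.mean(0),cv2.minAreaRect(Q[:,:2].astype(np.float32)*1000))
Q=P[(P[:,2]>.08)&(P[:,2]<.09)&(D<.25)]; print('lid',cv2.minAreaRect(Q[:,:2].astype(np.float32)*1000),np.median(Q[:,2]))
E
```

```text
(array([   67,    57,    69, 22647,  1762,   499,  1163,  5098,   165,
         237,    11,    16,    17,    16,   113,    98,     0]), array([0.07 , 0.074, 0.078, 0.082, 0.086, 0.09 , 0.094, 0.098, 0.102,
       0.106, 0.11 , 0.114, 0.118, 0.122, 0.126, 0.13 , 0.134, 0.138]))
0.094 6245 [0.558  0.0149 0.0988] 0.0987 [0.5566 0.0138] 0.0428 ((556.8790283203125, 14.081177711486816), (84.2955322265625, 84.75114440917969), 61.58304977416992)
0.108 34 [0.5889 0.0123 0.1142] 0.1147 [0.5861 0.0111] 0.0063 ((585.2227172851562, 10.496854782104492), (11.364893913269043, 12.600778579711914), 39.45881652832031)
0.119 240 [0.5859 0.0107 0.1289] 0.1298 [0.585  0.0102] 0.0064 ((585.1718139648438, 10.205886840820312), (12.050707817077637, 12.78175163269043), 25.766490936279297)
latch top 296 [0.52602002 0.097143   0.10725519] ((525.3560180664062, 97.97559356689453), (25.64069938659668, 8.530655860900879), 21.08363914489746)
lid ((568.7894897460938, -17.321990966796875), (150.7421417236328, 367.3806457519531), 21.017271041870117) 0.08483845347822203
```

Emit:
{"fn": "servo_tool", "kwargs": {"deltas": [{"x": 1.83,"y": -0.07,"z": 0,"roll": 0},{"x": 0,"y": 0,"z": 2.0,"roll": 3.9},{"x": 0,"y": 0,"z": 2.5,"roll": 0},{"x": 0,"y": 0,"z": 2.0,"roll": 0},{"x": 0,"y": 0,"z": 1.5,"roll": 0},{"x": 0,"y": 0,"z": 0,"roll": 0},{"x": 0,"y": 0,"z": 0,"roll": 0},{"x": 0,"y": 0,"z": 0,"roll": 0}]}}

```text
time_s: 3.85
tcp_pos: [0.5861, 0.0096, 0.1605]
tcp_rot: [[0.933, 0.359, 0.002], [0.359, -0.933, -0.0], [0.001, 0.001, -1.0]]
force: [0.4, -0.7, 0.9]
gripper_width: 0.0513
finger_force: 0.0
```

Run:
```python
from h import *
P,s=cloud(); b=np.array([.559,.012]); print(s['tcp_pos'],s['tcp_rot'].round(4),s['force'])
D=np.hypot(*(P[:,:2]-b).T)
for lo,hi,rad in((.094,.104,.055),(.119,.135,.05)):
    Q=P[(P[:,2]>lo)&(P[:,2]<hi)&(D<rad)]
    if len(Q)>20: print(lo,len(Q),np.median(Q[:,2]).round(4),cv2.fitEllipse(cv2.convexHull(Q[:,:2].astype(np.float32)*1000)))
```

```text
[0.58611845 0.00963109 0.16046597] [[ 9.332e-01  3.593e-01  1.500e-03]
 [ 3.593e-01 -9.332e-01 -2.000e-04]
 [ 1.400e-03  7.000e-04 -1.000e+00]] [ 0.37081272 -0.65346588  0.86486698]
0.094 8778 0.0988 ((557.3195190429688, 13.737616539001465), (84.70735931396484, 85.35669708251953), 141.6693878173828)
0.119 502 0.1297 ((585.068359375, 9.999223709106445), (12.650185585021973, 13.011027336120605), 131.3862762451172)
```

Emit:
{"fn": "servo_tool", "kwargs": {"deltas": [{"x": -0.08,"y": -0.08,"z": 1.5,"roll": 0},{"x": 0,"y": 0,"z": 2.0,"roll": 0},{"x": 0,"y": 0,"z": 1.4,"roll": 0},{"x": 0,"y": 0,"z": 0,"roll": 0},{"x": 0,"y": 0,"z": 0,"roll": 0}]}}

```text
time_s: 4.32
tcp_pos: [0.5847, 0.0105, 0.111]
tcp_rot: [[0.933, 0.36, 0.0], [0.36, -0.933, -0.0], [0.0, 0.0, -1.0]]
force: [0.6, -0.7, -0.3]
gripper_width: 0.0511
finger_force: 0.0
```

Emit:
{"fn": "servo_tool", "kwargs": {"deltas": [{"x": 0,"y": 0,"z": 0,"roll": 0},{"x": 0,"y": 0,"z": 0,"roll": 0},{"x": 0,"y": 0,"z": 0,"roll": 0},{"x": 0,"y": 0,"z": 0,"roll": 0},{"x": 0,"y": 0,"z": 0,"roll": 0},{"x": 0,"y": 0,"z": 0,"roll": 0},{"x": 0,"y": 0,"z": 0,"roll": 0},{"x": 0,"y": 0,"z": 0,"roll": 0}], "jaw": 0, "force": 20}}

```text
time_s: 4.98
tcp_pos: [0.5856, 0.0103, 0.1116]
tcp_rot: [[0.933, 0.36, 0.003], [0.36, -0.933, -0.001], [0.002, 0.001, -1.0]]
force: [0.5, 0.5, 7.2]
gripper_width: 0.0122
finger_force: 21.5
```

```bash
cat > st.py <<'E'
from h import *
B=np.array([[.9336,.3584],[.3584,-.9336]]) # columns tool x (box x), tool y (-box y)
C=np.array([.5571,.0139])
def st():
    s=r.get_state(); p=B.T@(s['tcp_pos'][:2]-C); a=np.arctan2(p[0],-p[1]); t=np.array([np.cos(a),np.sin(a)]); f=B.T@s['force'][:2]
    print('a',round(a,3),'r',round(np.hypot(*p)*1e3,2),'tang',round(-f@t,2),'rad',round(f@np.array([np.sin(a),-np.cos(a)]),2),'z',s['tcp_pos'][2].round(4),s['force'].round(2),s['gripper_width'].round(4),s['finger_force'],s['time_s'])
if __name__=='__main__':
    st(); a=2.05
    print('forward table: a, dx,dy cm for da=.15')
    R=2.8
    for k in range(42):
        b=k*.15; print(round(b,2),round(R*(np.sin(b+.15)-np.sin(b)),2),round(-R*(np.cos(b+.15)-np.cos(b)),2),end=' | ')
E
python3 st.py
```

```text
Traceback (most recent call last):
  File "st.py", line 8, in <module>
    st(); a=2.05
    ~~^^
  File "st.py", line 6, in st
    print('a',round(a,3),'r',round(np.hypot(*p)*1e3,2),'tang',round(-f@t,2),'rad',round(f@np.array([np.sin(a),-np.cos(a)]),2),'z',s['tcp_pos'][2].round(4),s['force'].round(2),s['gripper_width'].round(4),s['finger_force'],s['time_s'])
                                                                                                                                                                               ^^^^^^^^^^^^^^^^^^^^^^^^
AttributeError: 'float' object has no attribute 'round'
```

```bash
sed -i "s/s\['gripper_width'\].round(4)/round(s['gripper_width'],4)/" st.py; python3 st.py
```

```text
a 2.063 r 28.69 tang 0.54 rad 0.4 z 0.1116 [0.46 0.49 7.17] 0.0122 21.479722559452057 4.9833
forward table: a, dx,dy cm for da=.15
0.0 0.42 0.03 | 0.15 0.41 0.09 | 0.3 0.39 0.15 | 0.45 0.36 0.21 | 0.6 0.33 0.26 | 0.75 0.28 0.31 | 0.9 0.24 0.35 | 1.05 0.18 0.38 | 1.2 0.12 0.4 | 1.35 0.06 0.42 | 1.5 -0.0 0.42 | 1.65 -0.06 0.41 | 1.8 -0.13 0.4 | 1.95 -0.18 0.38 | 2.1 -0.24 0.35 | 2.25 -0.29 0.31 | 2.4 -0.33 0.26 | 2.55 -0.36 0.21 | 2.7 -0.39 0.15 | 2.85 -0.41 0.09 | 3.0 -0.42 0.03 | 3.15 -0.42 -0.03 | 3.3 -0.41 -0.1 | 3.45 -0.39 -0.16 | 3.6 -0.36 -0.21 | 3.75 -0.33 -0.26 | 3.9 -0.28 -0.31 | 4.05 -0.23 -0.35 | 4.2 -0.18 -0.38 | 4.35 -0.12 -0.4 | 4.5 -0.06 -0.42 | 4.65 0.01 -0.42 | 4.8 0.07 -0.41 | 4.95 0.13 -0.4 | 5.1 0.19 -0.38 | 5.25 0.24 -0.34 | 5.4 0.29 -0.3 | 5.55 0.33 -0.26 | 5.7 0.37 -0.2 | 5.85 0.39 -0.15 | 6.0 0.41 -0.09 | 6.15 0.42 -0.02 |
```

Emit:
{"fn": "servo_tool", "kwargs": {"deltas": [{"x": 0,"y": 0,"z": -0.1,"roll": 0},{"x": -0.15,"y": 0.24,"z": 0,"roll": 0},{"x": 0,"y": 0,"z": 0,"roll": 0}]}}

```text
time_s: 5.23
tcp_pos: [0.5851, 0.0076, 0.1117]
tcp_rot: [[0.933, 0.36, 0.002], [0.36, -0.933, 0.0], [0.002, 0.001, -1.0]]
force: [3.2, 0.1, 1.6]
gripper_width: 0.0122
finger_force: 21.0
```

```bash
python3 -c "
from st import *
st()
for b in np.arange(2.17,3.6,.1): print(round(b,2),round(2.82*(np.sin(b+.1)-np.sin(b)),3),round(-2.82*(np.cos(b+.1)-np.cos(b)),3),end=' | ')"
```

```text
a 2.158 r 28.66 tang 0.77 rad 3.16 z 0.1117 [3.25 0.06 1.59] 0.0122 20.96526950597763 5.2333
2.17 -0.17 0.225 | 2.27 -0.192 0.206 | 2.37 -0.212 0.186 | 2.47 -0.229 0.164 | 2.57 -0.244 0.14 | 2.67 -0.257 0.115 | 2.77 -0.267 0.089 | 2.87 -0.275 0.062 | 2.97 -0.28 0.034 | 3.07 -0.282 0.006 | 3.17 -0.281 -0.022 | 3.27 -0.277 -0.05 | 3.37 -0.271 -0.077 | 3.47 -0.262 -0.104 | 3.57 -0.25 -0.13 |
```

Emit:
{"fn": "servo_tool", "kwargs": {"deltas": [{"x": -0.17,"y": 0.225,"z": 0,"roll": 0},{"x": -0.19,"y": 0.205,"z": 0,"roll": 0},{"x": -0.21,"y": 0.185,"z": 0,"roll": 0},{"x": -0.23,"y": 0.165,"z": 0,"roll": 0},{"x": -0.245,"y": 0.14,"z": 0,"roll": 0},{"x": 0,"y": 0,"z": 0,"roll": 0}]}}

```text
time_s: 5.73
tcp_pos: [0.578, -0.006, 0.1117]
tcp_rot: [[0.933, 0.359, 0.001], [0.359, -0.933, -0.002], [0.0, 0.002, -1.0]]
force: [4.1, -2.8, 1.9]
gripper_width: 0.0121
finger_force: 21.2
```

```bash
python3 -c "
from st import *
st()"
```

```text
a 2.698 r 28.84 tang 0.79 rad 4.92 z 0.1117 [ 4.11 -2.82  1.9 ] 0.0121 21.186324656009674 5.7333
```

Emit:
{"fn": "servo_tool", "kwargs": {"deltas": [{"x": -0.255,"y": 0.115,"z": 0,"roll": 0},{"x": -0.265,"y": 0.09,"z": 0,"roll": 0},{"x": -0.275,"y": 0.06,"z": 0,"roll": 0},{"x": -0.28,"y": 0.035,"z": 0,"roll": 0},{"x": 0,"y": 0,"z": 0,"roll": 0}]}}

```text
time_s: 6.15
tcp_pos: [0.5684, -0.0126, 0.1117]
tcp_rot: [[0.933, 0.359, 0.0], [0.359, -0.933, -0.003], [-0.001, 0.002, -1.0]]
force: [2.2, -4.7, 3.2]
gripper_width: 0.012
finger_force: 21.3
```

```bash
python3 -c "
from st import *
st()"
```

```text
a 3.106 r 28.83 tang 0.17 rad 5.17 z 0.1117 [ 2.18 -4.69  3.19] 0.012 21.34771227836609 6.15
```

Emit:
{"fn": "servo_tool", "kwargs": {"deltas": [{"x": -0.215,"y": 0.05,"z": 0,"roll": 0},{"x": -0.215,"y": -0.025,"z": 0,"roll": 0},{"x": -0.21,"y": -0.04,"z": 0,"roll": 0},{"x": -0.21,"y": -0.055,"z": 0,"roll": 0},{"x": 0,"y": 0,"z": 0,"roll": 0}]}}

```text
time_s: 6.57
tcp_pos: [0.5598, -0.0147, 0.1116]
tcp_rot: [[0.933, 0.36, -0.001], [0.36, -0.933, -0.002], [-0.001, 0.002, -1.0]]
force: [1.0, -4.6, 5.4]
gripper_width: 0.0119
finger_force: 21.5
```

```bash
python3 -c "
from st import *
st()
for b in np.arange(3.4,6.3,.075): print(round(b,3),round(2.85*(np.sin(b+.075)-np.sin(b)),3),round(-2.85*(np.cos(b+.075)-np.cos(b)),3),end=' | ')"
```

```text
a -2.869 r 28.76 tang 0.6 rad 4.65 z 0.1116 [ 1.03 -4.57  5.35] 0.0119 21.465860903263092 6.5667
3.4 -0.204 -0.062 | 3.475 -0.199 -0.077 | 3.55 -0.193 -0.092 | 3.625 -0.185 -0.106 | 3.7 -0.177 -0.12 | 3.775 -0.167 -0.133 | 3.85 -0.157 -0.145 | 3.925 -0.146 -0.156 | 4.0 -0.134 -0.167 | 4.075 -0.121 -0.176 | 4.15 -0.107 -0.185 | 4.225 -0.093 -0.192 | 4.3 -0.078 -0.199 | 4.375 -0.063 -0.204 | 4.45 -0.048 -0.208 | 4.525 -0.032 -0.211 | 4.6 -0.016 -0.213 | 4.675 0.0 -0.214 | 4.75 0.016 -0.213 | 4.825 0.032 -0.211 | 4.9 0.048 -0.208 | 4.975 0.063 -0.204 | 5.05 0.078 -0.199 | 5.125 0.093 -0.192 | 5.2 0.107 -0.185 | 5.275 0.121 -0.176 | 5.35 0.134 -0.167 | 5.425 0.146 -0.156 | 5.5 0.157 -0.145 | 5.575 0.167 -0.133 | 5.65 0.177 -0.12 | 5.725 0.185 -0.106 | 5.8 0.193 -0.092 | 5.875 0.199 -0.077 | 5.95 0.204 -0.062 | 6.025 0.209 -0.047 | 6.1 0.211 -0.031 | 6.175 0.213 -0.015 | 6.25 0.214 0.001 |
```

Emit:
{"fn": "servo_tool", "kwargs": {"deltas": [{"x": -0.015,"y": 0.05,"z": -0.1,"roll": 0},{"x": 0,"y": 0,"z": 0,"roll": 0},{"x": 0,"y": 0,"z": 0,"roll": 0}]}}

```text
time_s: 6.82
tcp_pos: [0.559, -0.0147, 0.1117]
tcp_rot: [[0.933, 0.36, -0.003], [0.36, -0.933, -0.001], [-0.003, 0.0, -1.0]]
force: [0.4, -5.1, 1.0]
gripper_width: 0.0118
finger_force: 21.0
```

```bash
python3 -c "
from st import *
st()"
```

```text
a -2.843 r 28.71 tang 0.07 rad 5.08 z 0.1117 [ 0.41 -5.07  0.97] 0.0118 21.035093665122986 6.8167
```

Emit:
{"fn": "servo_tool", "kwargs": {"deltas": [{"x": -0.2,"y": -0.07,"z": 0,"roll": 0},{"x": -0.195,"y": -0.09,"z": 0,"roll": 0}]}}

```text
time_s: 6.98
tcp_pos: [0.5554, -0.0147, 0.1117]
tcp_rot: [[0.933, 0.36, -0.002], [0.36, -0.933, -0.001], [-0.002, 0.001, -1.0]]
force: [0.9, -6.2, 0.8]
gripper_width: 0.0123
finger_force: 21.0
```

```bash
python3 -c "
from st import *
st()"; cat h.py | head -0
```

```text
a -2.715 r 28.62 tang 1.28 rad 6.17 z 0.1117 [ 0.91 -6.23  0.79] 0.0123 20.97467601299286 6.9833
```

Emit:
{"fn": "servo_tool", "kwargs": {"deltas": [{"x": -0.19,"y": -0.1,"z": 0,"roll": 0},{"x": 0,"y": 0,"z": 0,"roll": 0}]}}

```text
time_s: 7.15
tcp_pos: [0.5525, -0.0143, 0.1117]
tcp_rot: [[0.933, 0.36, -0.003], [0.36, -0.933, -0.001], [-0.003, 0.0, -1.0]]
force: [0.1, -5.2, 2.2]
gripper_width: 0.0119
finger_force: 21.0
```

```bash
python3 -c "
from st import *
st()"; cat h.py | head -0
```

```text
a -2.612 r 28.57 tang 0.93 rad 5.14 z 0.1117 [ 0.08 -5.22  2.21] 0.0119 21.047028601169586 7.15
```

Emit:
{"fn": "servo_tool", "kwargs": {"deltas": [{"x": -0.23,"y": -0.03,"z": 0,"roll": 0},{"x": -0.17,"y": -0.125,"z": 0,"roll": 0},{"x": 0,"y": 0,"z": 0,"roll": 0}]}}

```text
time_s: 7.4
tcp_pos: [0.5483, -0.0133, 0.1117]
tcp_rot: [[0.933, 0.36, -0.002], [0.36, -0.933, 0.001], [-0.002, -0.002, -1.0]]
force: [-0.8, -2.0, -1.3]
gripper_width: 0.012
finger_force: 20.9
```

```bash
python3 -c "
from st import *
st()"
```

```text
a -2.462 r 28.56 tang -0.19 rad 2.17 z 0.1117 [-0.84 -2.01 -1.33] 0.012 20.91698169708252 7.4
```

Emit:
{"fn": "servo_tool", "kwargs": {"deltas": [{"x": -0.195,"y": -0.11,"z": 0,"roll": 0},{"x": -0.15,"y": -0.15,"z": 0,"roll": 0},{"x": -0.14,"y": -0.16,"z": 0,"roll": 0}]}}

```text
time_s: 7.65
tcp_pos: [0.5435, -0.0111, 0.1118]
tcp_rot: [[0.933, 0.361, -0.0], [0.361, -0.933, 0.001], [0.0, -0.001, -1.0]]
force: [3.8, -0.0, -6.0]
gripper_width: 0.0122
finger_force: 20.5
```

```bash
python3 -c "
from st import *
st()"
```

```text
a -2.275 r 28.44 tang 3.32 rad -1.76 z 0.1118 [ 3.76 -0.04 -6.02] 0.0122 20.53102880716324 7.65
```

Emit:
{"fn": "servo_tool", "kwargs": {"deltas": [{"x": -0.13,"y": -0.17,"z": 0.1,"roll": 0},{"x": 0,"y": 0,"z": 0,"roll": 0}]}}

```text
time_s: 7.82
tcp_pos: [0.5422, -0.0103, 0.1117]
tcp_rot: [[0.933, 0.36, 0.001], [0.36, -0.933, 0.0], [0.001, 0.0, -1.0]]
force: [2.1, -0.1, 0.1]
gripper_width: 0.0128
finger_force: 21.0
```

```bash
python3 -c "
from st import *
st()"
```

```text
a -2.221 r 28.42 tang 1.87 rad -1.06 z 0.1117 [ 2.15 -0.08  0.07] 0.0128 20.99327802658081 7.8167
```

Emit:
{"fn": "servo_tool", "kwargs": {"deltas": [{"x": -0.12,"y": -0.175,"z": 0,"roll": 0},{"x": -0.11,"y": -0.185,"z": 0,"roll": 0},{"x": -0.095,"y": -0.19,"z": 0,"roll": 0}]}}

```text
time_s: 8.07
tcp_pos: [0.5375, -0.0064, 0.1117]
tcp_rot: [[0.933, 0.36, 0.002], [0.36, -0.933, 0.0], [0.002, 0.0, -1.0]]
force: [4.7, -0.4, 0.3]
gripper_width: 0.0122
finger_force: 21.0
```

```bash
python3 -c "
from st import *
st()"
```

```text
a -2.008 r 28.27 tang 3.68 rad -2.95 z 0.1117 [ 4.7  -0.43  0.28] 0.0122 21.008821427822113 8.0667
```

Emit:
{"fn": "servo_tool", "kwargs": {"deltas": [{"x": -0.03,"y": -0.215,"z": 0,"roll": 0},{"x": -0.065,"y": -0.2,"z": 0,"roll": 0},{"x": 0,"y": 0,"z": 0,"roll": 0}]}}

```text
time_s: 8.32
tcp_pos: [0.5345, -0.0027, 0.1116]
tcp_rot: [[0.933, 0.36, 0.0], [0.36, -0.933, 0.0], [0.0, -0.0, -1.0]]
force: [2.5, -0.1, 2.3]
gripper_width: 0.0122
finger_force: 21.1
```

```bash
python3 -c "
from st import *
st()"
```

```text
a -1.837 r 28.08 tang 1.56 rad -1.98 z 0.1116 [ 2.52 -0.09  2.34] 0.0122 21.148290038108826 8.3167
```

Emit:
{"fn": "servo_tool", "kwargs": {"deltas": [{"x": -0.01,"y": -0.21,"z": 0,"roll": 0},{"x": -0.025,"y": -0.21,"z": 0,"roll": 0},{"x": -0.015,"y": -0.21,"z": 0,"roll": 0},{"x": 0,"y": 0,"z": 0,"roll": 0}]}}

```text
time_s: 8.65
tcp_pos: [0.5315, 0.0029, 0.1116]
tcp_rot: [[0.933, 0.36, -0.0], [0.36, -0.933, -0.0], [-0.0, 0.0, -1.0]]
force: [1.6, -0.9, 5.5]
gripper_width: 0.0123
finger_force: 21.4
```

```bash
python3 -c "
from st import *
st()"
```

```text
a -1.612 r 27.85 tang 1.42 rad -1.08 z 0.1116 [ 1.56 -0.88  5.45] 0.0123 21.423796713352203 8.65
```

Emit:
{"fn": "servo_tool", "kwargs": {"deltas": [{"x": 0.02,"y": -0.21,"z": -0.1,"roll": 0},{"x": 0.02,"y": -0.21,"z": 0,"roll": 0},{"x": 0.035,"y": -0.21,"z": 0,"roll": 0},{"x": 0,"y": 0,"z": 0,"roll": 0}]}}

```text
time_s: 8.98
tcp_pos: [0.5298, 0.0093, 0.1117]
tcp_rot: [[0.933, 0.361, -0.001], [0.361, -0.933, 0.001], [-0.001, -0.001, -1.0]]
force: [4.5, -0.5, -3.9]
gripper_width: 0.0119
finger_force: 20.7
```

```bash
python3 -c "
from st import *
st()"
```

```text
a -1.37 r 27.65 tang 1.19 rad -4.35 z 0.1117 [ 4.48 -0.46 -3.92] 0.0119 20.664875507354736 8.9833
```

Emit:
{"fn": "servo_tool", "kwargs": {"deltas": [{"x": 0.12,"y": -0.19,"z": 0.05,"roll": 0},{"x": 0.09,"y": -0.19,"z": 0,"roll": 0},{"x": 0.09,"y": -0.195,"z": 0,"roll": 0},{"x": 0,"y": 0,"z": 0,"roll": 0}]}}

```text
time_s: 9.32
tcp_pos: [0.5298, 0.0155, 0.1117]
tcp_rot: [[0.933, 0.36, -0.002], [0.36, -0.933, -0.0], [-0.002, -0.001, -1.0]]
force: [-1.1, -2.9, 2.8]
gripper_width: 0.0125
finger_force: 21.3
```

```bash
python3 -c "
from st import *
st()"
```

```text
a -1.146 r 27.33 tang 3.0 rad 0.97 z 0.1117 [-1.14 -2.94  2.81] 0.0125 21.283797919750214 9.3167
```

Emit:
{"fn": "servo_tool", "kwargs": {"deltas": [{"x": 0.1,"y": -0.19,"z": 0,"roll": 0},{"x": 0.115,"y": -0.18,"z": 0,"roll": 0},{"x": 0,"y": 0,"z": 0,"roll": 0}]}}

```text
time_s: 9.57
tcp_pos: [0.5306, 0.02, 0.1116]
tcp_rot: [[0.933, 0.36, -0.002], [0.36, -0.933, 0.001], [-0.002, -0.001, -1.0]]
force: [-4.6, -2.6, 3.6]
gripper_width: 0.012
finger_force: 21.4
```

```bash
python3 -c "
from st import *
st()"
```

```text
a -0.979 r 27.19 tang 3.57 rad 3.91 z 0.1116 [-4.61 -2.61  3.64] 0.012 21.362014710903168 9.5667
```

Emit:
{"fn": "servo_tool", "kwargs": {"deltas": [{"x": 0.08,"y": -0.205,"z": 0,"roll": 0},{"x": 0.125,"y": -0.17,"z": 0,"roll": 0},{"x": 0,"y": 0,"z": 0,"roll": 0}]}}

```text
time_s: 9.82
tcp_pos: [0.532, 0.0242, 0.1117]
tcp_rot: [[0.933, 0.361, -0.0], [0.361, -0.933, 0.001], [-0.0, -0.001, -1.0]]
force: [-3.0, -2.3, 2.3]
gripper_width: 0.0123
finger_force: 21.3
```

```bash
python3 -c "
from st import *
st()
P=np.array([[.5851,.0076],[.578,-.006],[.5684,-.0126],[.5598,-.0147],[.5525,-.0143],[.5483,-.0133],[.5435,-.0111],[.5375,-.0064],[.5345,-.0027],[.5315,.0029],[.5298,.0093],[.5298,.0155],[.5306,.02]])
x=np.linalg.lstsq(np.c_[2*P,np.ones(len(P))],(P**2).sum(1),rcond=None)[0]; print(x[:2],np.sqrt(x[2]+x[:2]@x[:2]))"
```

```text
a -0.814 r 27.11 tang 3.22 rad 1.87 z 0.1117 [-2.95 -2.27  2.35] 0.0123 21.264369785785675 9.8167
[0.55759467 0.01311604] 0.027965941719384328
```

Emit:
{"fn": "servo_tool", "kwargs": {"deltas": [{"x": 0.135,"y": -0.165,"z": 0.0,"roll": 0},{"x": 0.165,"y": -0.135,"z": 0,"roll": 0},{"x": 0,"y": 0,"z": 0,"roll": 0}]}}

```text
time_s: 10.07
tcp_pos: [0.534, 0.0281, 0.1117]
tcp_rot: [[0.933, 0.36, 0.0], [0.36, -0.933, 0.001], [0.0, -0.001, -1.0]]
force: [-2.4, -2.1, 2.0]
gripper_width: 0.0121
finger_force: 21.2
```

```bash
sed -i 's/C=np.array.*/C=np.array([.5576,.0131])/' st.py; python3 -c "
from st import *
st()"
```

```text
a -0.639 r 27.91 tang 3.06 rad 0.87 z 0.1117 [-2.37 -2.11  2.  ] 0.0121 21.200540363788605 10.0667
```

Emit:
{"fn": "servo_tool", "kwargs": {"deltas": [{"x": 0.17,"y": -0.125,"z": 0.0,"roll": 0},{"x": 0.18,"y": -0.11,"z": 0,"roll": 0},{"x": 0.19,"y": -0.095,"z": 0,"roll": 0},{"x": 0,"y": 0,"z": 0,"roll": 0}]}}

```text
time_s: 10.4
tcp_pos: [0.5378, 0.0328, 0.1117]
tcp_rot: [[0.933, 0.36, -0.0], [0.36, -0.933, -0.0], [-0.0, -0.0, -1.0]]
force: [-2.7, -2.3, 1.2]
gripper_width: 0.0121
finger_force: 21.2
```

```bash
python3 -c "
from st import *
st()"
```

```text
a -0.422 r 27.92 tang 3.48 rad 0.29 z 0.1117 [-2.66 -2.26  1.25] 0.0121 21.173593997955322 10.4
```

Emit:
{"fn": "servo_tool", "kwargs": {"deltas": [{"x": 0.195,"y": -0.08,"z": 0.0,"roll": 0},{"x": 0.2,"y": -0.065,"z": 0,"roll": 0},{"x": 0.205,"y": -0.05,"z": 0,"roll": 0},{"x": 0,"y": 0,"z": 0,"roll": 0}]}}

```text
time_s: 10.73
tcp_pos: [0.5412, 0.0358, 0.1116]
tcp_rot: [[0.933, 0.36, -0.003], [0.36, -0.933, -0.002], [-0.004, 0.001, -1.0]]
force: [-6.8, -6.3, 4.7]
gripper_width: 0.0123
finger_force: 21.4
```

```bash
python3 -c "
from st import *
st()"
```

```text
a -0.259 r 28.01 tang 9.16 rad -1.11 z 0.1116 [-6.77 -6.26  4.74] 0.0123 21.365777850151062 10.7333
```

```bash
python3 -c "
import numpy as np
for k in range(32):
    b=6.1-.2*k; c=b-.2; print(k,round(b,1),round(2.8*(np.sin(c)-np.sin(b)),2),round(-2.8*(np.cos(c)-np.cos(b)),2),end=' | ')"
```

```text
0 6.1 -0.54 0.16 | 1 5.9 -0.5 0.26 | 2 5.7 -0.43 0.35 | 3 5.5 -0.35 0.43 | 4 5.3 -0.26 0.49 | 5 5.1 -0.16 0.54 | 6 4.9 -0.05 0.56 | 7 4.7 0.06 0.56 | 8 4.5 0.17 0.53 | 9 4.3 0.27 0.49 | 10 4.1 0.37 0.42 | 11 3.9 0.44 0.34 | 12 3.7 0.5 0.25 | 13 3.5 0.54 0.14 | 14 3.3 0.56 0.03 | 15 3.1 0.55 -0.08 | 16 2.9 0.53 -0.19 | 17 2.7 0.48 -0.29 | 18 2.5 0.41 -0.38 | 19 2.3 0.33 -0.45 | 20 2.1 0.23 -0.51 | 21 1.9 0.13 -0.54 | 22 1.7 0.02 -0.56 | 23 1.5 -0.1 -0.55 | 24 1.3 -0.2 -0.52 | 25 1.1 -0.3 -0.47 | 26 0.9 -0.39 -0.4 | 27 0.7 -0.46 -0.32 | 28 0.5 -0.51 -0.22 | 29 0.3 -0.55 -0.11 | 30 0.1 -0.56 0.0 | 31 -0.1 -0.55 0.11 |
```

Emit:
{"fn": "servo_tool", "kwargs": {"deltas": [{"x": -0.54,"y": 0.16,"z": 0,"roll": 0},{"x": -0.5,"y": 0.26,"z": 0,"roll": 0},{"x": -0.43,"y": 0.35,"z": 0,"roll": 0},{"x": -0.35,"y": 0.43,"z": 0,"roll": 0},{"x": -0.26,"y": 0.49,"z": 0,"roll": 0},{"x": 0,"y": 0,"z": 0,"roll": 0}]}}

```text
time_s: 11.23
tcp_pos: [0.5296, 0.0124, 0.1118]
tcp_rot: [[0.933, 0.359, 0.001], [0.359, -0.933, -0.0], [0.001, 0.0, -1.0]]
force: [2.3, -0.2, -3.5]
gripper_width: 0.0118
finger_force: 20.6
```

```bash
python3 -c "
from st import *
st()"
```

```text
a -1.23 r 27.96 tang 0.28 rad -2.31 z 0.1118 [ 2.32 -0.22 -3.52] 0.0118 20.646131336688995 11.2333
```

Emit:
{"fn": "servo_tool", "kwargs": {"deltas": [{"x": -0.11,"y": 0.54,"z": 0.05,"roll": 0},{"x": -0.05,"y": 0.56,"z": 0,"roll": 0},{"x": 0.06,"y": 0.56,"z": 0,"roll": 0},{"x": 0.17,"y": 0.53,"z": 0,"roll": 0},{"x": 0.27,"y": 0.49,"z": 0,"roll": 0},{"x": 0.37,"y": 0.42,"z": 0,"roll": 0},{"x": 0,"y": 0,"z": 0,"roll": 0}]}}

```text
time_s: 11.82
tcp_pos: [0.5488, -0.0136, 0.1116]
tcp_rot: [[0.933, 0.36, 0.002], [0.36, -0.933, -0.0], [0.002, 0.001, -1.0]]
force: [2.6, 1.8, 3.1]
gripper_width: 0.0122
finger_force: 21.2
```

```bash
python3 -c "
from st import *
st()"
```

```text
a -2.458 r 28.15 tang 1.92 rad -2.53 z 0.1116 [2.61 1.8  3.1 ] 0.0122 21.220604181289673 11.8167
```

Emit:
{"fn": "servo_tool", "kwargs": {"deltas": [{"x": 0.47,"y": 0.3,"z": -0.05,"roll": 0},{"x": 0.5,"y": 0.24,"z": 0,"roll": 0},{"x": 0.54,"y": 0.12,"z": 0,"roll": 0},{"x": 0.56,"y": 0.01,"z": 0,"roll": 0},{"x": 0.55,"y": -0.09,"z": 0,"roll": 0},{"x": 0.52,"y": -0.2,"z": 0,"roll": 0},{"x": 0.47,"y": -0.3,"z": 0,"roll": 0},{"x": 0,"y": 0,"z": 0,"roll": 0}]}}

```text
time_s: 12.48
tcp_pos: [0.5824, -0.0, 0.1117]
tcp_rot: [[0.933, 0.361, 0.002], [0.361, -0.933, 0.0], [0.002, 0.0, -1.0]]
force: [1.7, -0.4, -1.0]
gripper_width: 0.0125
finger_force: 21.0
```

```bash
python3 -c "
from st import *
st()"
```

```text
a 2.423 r 28.05 tang 0.46 rad 1.66 z 0.1117 [ 1.68 -0.37 -1.02] 0.0125 20.962076783180237 12.4833
```

Emit:
{"fn": "servo_tool", "kwargs": {"deltas": [{"x": 0.4,"y": -0.39,"z": 0,"roll": 0},{"x": 0.28,"y": -0.48,"z": 0,"roll": 0},{"x": 0.18,"y": -0.53,"z": 0,"roll": 0},{"x": 0.07,"y": -0.55,"z": 0,"roll": 0},{"x": -0.04,"y": -0.56,"z": 0,"roll": 0},{"x": -0.15,"y": -0.54,"z": 0,"roll": 0},{"x": -0.25,"y": -0.5,"z": 0,"roll": 0},{"x": 0,"y": 0,"z": 0,"roll": 0}]}}

```text
time_s: 13.15
tcp_pos: [0.5725, 0.0366, 0.1118]
tcp_rot: [[0.932, 0.362, 0.0], [0.362, -0.932, 0.004], [0.002, -0.003, -1.0]]
force: [1.4, 5.3, -2.9]
gripper_width: 0.012
finger_force: 20.8
```

```bash
python3 -c "
from st import *
st()
for k in range(12):
    b=1.0-.2*k; c=b-.2; print(k,round(b,1),round(2.8*(np.sin(c)-np.sin(b)),2),round(-2.8*(np.cos(c)-np.cos(b)),2),end=' | ')"
```

```text
a 0.932 r 27.82 tang 1.65 rad 5.26 z 0.1118 [ 1.43  5.32 -2.88] 0.012 20.835897624492645 13.15
0 1.0 -0.35 -0.44 | 1 0.8 -0.43 -0.36 | 2 0.6 -0.49 -0.27 | 3 0.4 -0.53 -0.17 | 4 0.2 -0.56 -0.06 | 5 0.0 -0.56 0.06 | 6 -0.2 -0.53 0.17 | 7 -0.4 -0.49 0.27 | 8 -0.6 -0.43 0.36 | 9 -0.8 -0.35 0.44 | 10 -1.0 -0.25 0.5 | 11 -1.2 -0.15 0.54 |
```

Emit:
{"fn": "servo_tool", "kwargs": {"deltas": [{"x": -0.3,"y": -0.48,"z": 0.05,"roll": 0},{"x": -0.45,"y": -0.34,"z": 0,"roll": 0},{"x": -0.5,"y": -0.24,"z": 0,"roll": 0},{"x": -0.54,"y": -0.14,"z": 0,"roll": 0},{"x": -0.56,"y": -0.03,"z": 0,"roll": 0},{"x": -0.55,"y": 0.09,"z": 0,"roll": 0},{"x": -0.52,"y": 0.2,"z": 0,"roll": 0},{"x": 0,"y": 0,"z": 0,"roll": 0},{"x": 0,"y": 0,"z": 0,"roll": 0}]}}

```text
time_s: 13.9
tcp_pos: [0.5357, 0.0303, 0.1115]
tcp_rot: [[0.933, 0.36, -0.003], [0.36, -0.933, -0.0], [-0.002, -0.001, -1.0]]
force: [-3.1, 3.3, 7.6]
gripper_width: 0.0119
finger_force: 21.6
```

```bash
python3 -c "
from st import *
st()"
```

```text
a -0.539 r 27.83 tang -0.65 rad 4.45 z 0.1115 [-3.1   3.26  7.56] 0.0119 21.619282364845276 13.9
```

Emit:
{"fn": "servo_tool", "kwargs": {"deltas": [{"x": -0.39,"y": 0.16,"z": -0.1,"roll": 0},{"x": -0.3,"y": 0.29,"z": 0,"roll": 0},{"x": -0.255,"y": 0.335,"z": 0,"roll": 0},{"x": -0.2,"y": 0.37,"z": 0,"roll": 0},{"x": 0,"y": 0,"z": 0,"roll": 0}]}}

```text
time_s: 14.32
tcp_pos: [0.5298, 0.0145, 0.1118]
tcp_rot: [[0.933, 0.359, -0.002], [0.359, -0.933, -0.001], [-0.003, 0.0, -1.0]]
force: [-2.2, 0.4, -1.6]
gripper_width: 0.0123
finger_force: 20.8
```

```bash
python3 -c "
from st import *
st()
for k in range(36):
    b=-1.1-.075*k; c=b-.075; print(round(b,3),round(2.8*(np.sin(c)-np.sin(b)),3),round(-2.8*(np.cos(c)-np.cos(b)),3),end=' | ')"
```

```text
a -1.154 r 27.85 tang -0.29 rad 2.19 z 0.1118 [-2.17  0.4  -1.63] 0.0123 20.752913653850555 14.3167
-1.1 -0.088 0.191 | -1.175 -0.074 0.197 | -1.25 -0.059 0.202 | -1.325 -0.043 0.205 | -1.4 -0.028 0.208 | -1.475 -0.012 0.21 | -1.55 0.004 0.21 | -1.625 0.019 0.209 | -1.7 0.035 0.207 | -1.775 0.05 0.204 | -1.85 0.065 0.2 | -1.925 0.08 0.194 | -2.0 0.094 0.187 | -2.075 0.108 0.18 | -2.15 0.121 0.171 | -2.225 0.134 0.162 | -2.3 0.146 0.151 | -2.375 0.157 0.14 | -2.45 0.167 0.128 | -2.525 0.176 0.115 | -2.6 0.184 0.101 | -2.675 0.191 0.087 | -2.75 0.197 0.073 | -2.825 0.202 0.058 | -2.9 0.206 0.043 | -2.975 0.208 0.027 | -3.05 0.21 0.011 | -3.125 0.21 -0.004 | -3.2 0.209 -0.02 | -3.275 0.207 -0.036 | -3.35 0.204 -0.051 | -3.425 0.199 -0.066 | -3.5 0.194 -0.081 | -3.575 0.187 -0.095 | -3.65 0.179 -0.109 | -3.725 0.171 -0.122 |
```

Emit:
{"fn": "servo_tool", "kwargs": {"deltas": [{"x": -0.12,"y": 0.175,"z": 0,"roll": 0},{"x": -0.06,"y": 0.2,"z": 0,"roll": 0},{"x": -0.045,"y": 0.205,"z": 0,"roll": 0},{"x": -0.03,"y": 0.21,"z": 0,"roll": 0},{"x": 0,"y": 0,"z": 0,"roll": 0}]}}

```text
time_s: 14.73
tcp_pos: [0.5305, 0.0068, 0.1118]
tcp_rot: [[0.933, 0.36, -0.002], [0.36, -0.933, -0.001], [-0.002, -0.0, -1.0]]
force: [-2.7, 1.6, -4.9]
gripper_width: 0.0125
finger_force: 20.7
```

```bash
python3 -c "
from st import *
st()"
```

```text
a -1.433 r 27.85 tang -2.19 rad 2.29 z 0.1118 [-2.72  1.61 -4.91] 0.0125 20.67135125398636 14.7333
```

Emit:
{"fn": "servo_tool", "kwargs": {"deltas": [{"x": -0.06,"y": 0.205,"z": 0.05,"roll": 0},{"x": -0.015,"y": 0.21,"z": 0,"roll": 0},{"x": 0.0,"y": 0.21,"z": 0,"roll": 0},{"x": 0,"y": 0,"z": 0,"roll": 0}]}}

```text
time_s: 15.07
tcp_pos: [0.5328, 0.0005, 0.1117]
tcp_rot: [[0.933, 0.36, -0.001], [0.36, -0.933, -0.001], [-0.001, 0.001, -1.0]]
force: [-4.1, -0.1, -0.7]
gripper_width: 0.0119
finger_force: 20.9
```

```bash
python3 -c "
from st import *
st()"
```

```text
a -1.675 r 27.83 tang -1.78 rad 3.67 z 0.1117 [-4.08 -0.08 -0.66] 0.0119 20.85716038942337 15.0667
```

Outward 1 mm; on to about -1.9.

Emit:
{"fn": "servo_tool", "kwargs": {"deltas": [{"x": -0.06,"y": 0.22,"z": 0,"roll": 0},{"x": 0.02,"y": 0.21,"z": 0,"roll": 0},{"x": 0.05,"y": 0.205,"z": 0,"roll": 0},{"x": 0,"y": 0,"z": 0,"roll": 0}]}}

```text
time_s: 15.4
tcp_pos: [0.5363, -0.005, 0.1118]
tcp_rot: [[0.933, 0.36, 0.001], [0.36, -0.933, -0.0], [0.001, 0.001, -1.0]]
force: [0.5, 1.4, -5.2]
gripper_width: 0.0122
finger_force: 20.6
```

```bash
python3 -c "
from st import *
st()"
```

```text
a -1.907 r 27.95 tang -0.71 rad -1.32 z 0.1118 [ 0.55  1.4  -5.16] 0.0122 20.628072917461395 15.4
```

Emit:
{"fn": "servo_tool", "kwargs": {"deltas": [{"x": 0.09,"y": 0.19,"z": 0.05,"roll": 0},{"x": 0.095,"y": 0.19,"z": 0,"roll": 0},{"x": 0.105,"y": 0.18,"z": 0,"roll": 0},{"x": 0,"y": 0,"z": 0,"roll": 0}]}}

```text
time_s: 15.73
tcp_pos: [0.541, -0.0094, 0.1117]
tcp_rot: [[0.933, 0.36, 0.001], [0.36, -0.933, -0.001], [0.001, 0.001, -1.0]]
force: [-1.6, 0.8, 1.0]
gripper_width: 0.0121
finger_force: 21.0
```

```bash
python3 -c "
from st import *
st()"
```

```text
a -2.139 r 27.98 tang -1.76 rad 0.36 z 0.1117 [-1.63  0.76  1.03] 0.0121 21.015971302986145 15.7333
```

Emit:
{"fn": "servo_tool", "kwargs": {"deltas": [{"x": 0.12,"y": 0.17,"z": 0,"roll": 0},{"x": 0.13,"y": 0.16,"z": 0,"roll": 0},{"x": 0.145,"y": 0.15,"z": 0,"roll": 0},{"x": 0,"y": 0,"z": 0,"roll": 0}]}}

```text
time_s: 16.07
tcp_pos: [0.5458, -0.0123, 0.1116]
tcp_rot: [[0.933, 0.36, 0.0], [0.36, -0.933, -0.001], [-0.0, 0.001, -1.0]]
force: [-3.7, -0.7, 4.6]
gripper_width: 0.0121
finger_force: 21.4
```

```bash
python3 -c "
from st import *
st()"
```

```text
a -2.34 r 27.98 tang -3.04 rad 2.14 z 0.1116 [-3.66 -0.66  4.62] 0.0121 21.41964465379715 16.0667
```

Emit:
{"fn": "servo_tool", "kwargs": {"deltas": [{"x": 0.12,"y": 0.18,"z": -0.05,"roll": 0},{"x": 0.16,"y": 0.135,"z": 0,"roll": 0},{"x": 0.17,"y": 0.12,"z": 0,"roll": 0},{"x": 0,"y": 0,"z": 0,"roll": 0}]}}

```text
time_s: 16.4
tcp_pos: [0.5496, -0.0138, 0.1115]
tcp_rot: [[0.933, 0.36, -0.003], [0.36, -0.933, 0.001], [-0.003, -0.002, -1.0]]
force: [-7.3, 1.2, 6.2]
gripper_width: 0.012
finger_force: 21.6
```

```bash
python3 -c "
from st import *
st()"
```

```text
a -2.488 r 28.08 tang -7.33 rad 0.86 z 0.1115 [-7.28  1.25  6.18] 0.012 21.6135236620903 16.4
```

Emit:
{"fn": "servo_tool", "kwargs": {"deltas": [{"x": 0.08,"y": 0.05,"z": -0.1,"roll": 0},{"x": 0,"y": 0,"z": 0,"roll": 0},{"x": 0,"y": 0,"z": 0,"roll": 0}]}}

```text
time_s: 16.65
tcp_pos: [0.5496, -0.0138, 0.1116]
tcp_rot: [[0.933, 0.36, -0.005], [0.36, -0.933, 0.001], [-0.004, -0.003, -1.0]]
force: [-7.3, 1.6, 1.6]
gripper_width: 0.0123
finger_force: 21.1
```

```bash
python3 -c "
from st import *
st()"
```

```text
a -2.488 r 28.06 tang -7.48 rad 0.58 z 0.1116 [-7.34  1.57  1.6 ] 0.0123 21.064040064811707 16.65
```

Emit:
{"fn": "servo_tool", "kwargs": {"deltas": [{"x": 0.08,"y": 0.05,"z": 0,"roll": 0},{"x": 0,"y": 0,"z": 0,"roll": 0}]}}

```text
time_s: 16.82
tcp_pos: [0.55, -0.0139, 0.1116]
tcp_rot: [[0.933, 0.36, -0.006], [0.36, -0.933, 0.001], [-0.005, -0.004, -1.0]]
force: [-8.9, 2.6, 2.7]
gripper_width: 0.012
finger_force: 21.3
```

```bash
python3 -c "
from st import *
st()
for k in range(16):
    b=-2.45+.2*k; c=b+.2; print(round(b,3),round(2.8*(np.sin(c)-np.sin(b)),3),round(-2.8*(np.cos(c)-np.cos(b)),3),end=' | ')"
```

```text
a -2.502 r 28.02 tang -9.28 rad -0.15 z 0.1116 [-8.89  2.65  2.74] 0.012 21.25755876302719 16.8167
-2.45 -0.393 -0.398 | -2.25 -0.306 -0.468 | -2.05 -0.207 -0.519 | -1.85 -0.1 -0.55 | -1.65 0.012 -0.559 | -1.45 0.122 -0.545 | -1.25 0.228 -0.51 | -1.05 0.325 -0.455 | -0.85 0.409 -0.381 | -0.65 0.477 -0.292 | -0.45 0.525 -0.192 | -0.25 0.553 -0.084 | -0.05 0.558 0.028 | 0.15 0.542 0.138 | 0.35 0.503 0.243 | 0.55 0.445 0.338 |
```

Emit:
{"fn": "servo_tool", "kwargs": {"deltas": [{"x": -0.34,"y": -0.24,"z": 0,"roll": 0},{"x": -0.39,"y": -0.4,"z": 0,"roll": 0},{"x": -0.305,"y": -0.47,"z": 0,"roll": 0},{"x": -0.205,"y": -0.52,"z": 0,"roll": 0},{"x": -0.1,"y": -0.55,"z": 0,"roll": 0},{"x": 0.01,"y": -0.56,"z": 0,"roll": 0},{"x": 0,"y": 0,"z": 0,"roll": 0}]}}

```text
time_s: 17.4
tcp_pos: [0.5303, 0.0074, 0.1121]
tcp_rot: [[0.932, 0.361, -0.001], [0.361, -0.932, 0.001], [-0.0, -0.001, -1.0]]
force: [2.9, 1.0, -17.3]
gripper_width: 0.0121
finger_force: 19.6
```

```bash
python3 -c "
from st import *
st()"
```

```text
a -1.409 r 27.91 tang -0.39 rad -3.01 z 0.1121 [  2.87   0.99 -17.3 ] 0.0121 19.599402844905853 17.4
```

Emit:
{"fn": "servo_tool", "kwargs": {"deltas": [{"x": 0.07,"y": 0.01,"z": 0.3,"roll": 0},{"x": 0.14,"y": -0.54,"z": 0,"roll": 0},{"x": 0.24,"y": -0.5,"z": 0,"roll": 0},{"x": 0.335,"y": -0.445,"z": 0,"roll": 0},{"x": 0.42,"y": -0.37,"z": 0,"roll": 0},{"x": 0.485,"y": -0.28,"z": 0,"roll": 0},{"x": 0,"y": 0,"z": 0,"roll": 0}]}}

```text
time_s: 17.98
tcp_pos: [0.5391, 0.0338, 0.1116]
tcp_rot: [[0.932, 0.362, 0.001], [0.362, -0.932, 0.003], [0.002, -0.002, -1.0]]
force: [-4.3, 4.6, 5.2]
gripper_width: 0.0119
finger_force: 21.6
```

```bash
python3 -c "
from st import *
st()"
```

```text
a -0.363 r 27.78 tang 0.15 rad 6.24 z 0.1116 [-4.27  4.55  5.18] 0.0119 21.6421777009964 17.9833
```

Emit:
{"fn": "servo_tool", "kwargs": {"deltas": [{"x": -0.05,"y": -0.14,"z": -0.1,"roll": 0},{"x": 0.3,"y": -0.095,"z": 0,"roll": 0},{"x": 0.34,"y": -0.06,"z": 0,"roll": 0},{"x": 0.34,"y": -0.025,"z": 0,"roll": 0},{"x": 0,"y": 0,"z": 0,"roll": 0},{"x": 0,"y": 0,"z": 0,"roll": 0}]}}

```text
time_s: 18.48
tcp_pos: [0.5478, 0.0391, 0.1116]
tcp_rot: [[0.933, 0.361, 0.002], [0.361, -0.933, 0.002], [0.003, -0.001, -1.0]]
force: [-2.0, 4.0, 5.7]
gripper_width: 0.0119
finger_force: 21.6
```

```bash
python3 -c "
from st import *
st()"
```

```text
a 0.007 r 27.8 tang 0.44 rad 4.46 z 0.1116 [-1.98  4.02  5.69] 0.0119 21.586174070835114 18.4833
```

Emit:
{"fn": "servo_tool", "kwargs": {"deltas": [{"x": 0,"y": -0.12,"z": -0.1,"roll": 0},{"x": 0,"y": 0,"z": 0,"roll": 0},{"x": 0,"y": 0,"z": 0,"roll": 0}]}}

```text
time_s: 18.73
tcp_pos: [0.5468, 0.0389, 0.1117]
tcp_rot: [[0.933, 0.36, 0.001], [0.36, -0.933, -0.001], [0.001, 0.001, -1.0]]
force: [1.8, -0.6, -2.1]
gripper_width: 0.0121
finger_force: 20.9
```

Emit:
{"fn": "servo_tool", "kwargs": {"deltas": [{"x": 0,"y": 0,"z": 0,"roll": 0},{"x": 0,"y": 0,"z": 0,"roll": 0},{"x": 0,"y": 0,"z": 0,"roll": 0},{"x": 0,"y": 0,"z": 0,"roll": 0},{"x": 0,"y": 0,"z": 0,"roll": 0}], "jaw": 0.3}}

```text
time_s: 19.15
tcp_pos: [0.546, 0.0394, 0.1118]
tcp_rot: [[0.933, 0.36, -0.0], [0.36, -0.933, -0.0], [-0.0, 0.0, -1.0]]
force: [0.8, 0.7, 0.2]
gripper_width: 0.0257
finger_force: 0.0
```

Emit:
{"fn": "servo_tool", "kwargs": {"deltas": [{"x": 0,"y": 0,"z": -1.5,"roll": 0},{"x": 0,"y": 0,"z": -2.5,"roll": 0},{"x": 0,"y": 0,"z": -2.5,"roll": 0},{"x": -2.5,"y": 0,"z": -2.5,"roll": 0},{"x": -2.5,"y": 0,"z": 0,"roll": 0},{"x": 0,"y": 0,"z": 0,"roll": 0},{"x": 0,"y": 0,"z": 0,"roll": 0}]}}

```text
time_s: 19.73
tcp_pos: [0.4989, 0.0213, 0.2023]
tcp_rot: [[0.933, 0.359, 0.001], [0.359, -0.933, -0.0], [0.001, 0.0, -1.0]]
force: [0.2, 0.5, 0.1]
gripper_width: 0.0255
finger_force: 0.0
```

Run:
```python
from h import *
P,s=cloud(); b=np.array([.5576,.0131]); print(s['tcp_pos'],s['force'],s['gripper_width'])
D=np.hypot(*(P[:,:2]-b).T); c={}
for n,lo,hi,rad in(('dial',.096,.102,.046),('peg',.119,.135,.045)):
    Q=P[(P[:,2]>lo)&(P[:,2]<hi)&(D<rad)]
    if len(Q)>20: c[n]=cv2.fitEllipse(cv2.convexHull(Q[:,:2].astype(np.float32)*1000)); print(n,len(Q),c[n])
L=np.hypot(*(P[:,:2]-[.5254,.098]).T)
Q=P[(P[:,2]>.103)&(P[:,2]<.115)&(L<.025)]; l=cv2.minAreaRect(Q[:,:2].astype(np.float32)*1000); print('latch',l)
a=lambda p:np.arctan2(p[1]-c['dial'][0][1],p[0]-c['dial'][0][0])
print('latch ang',np.degrees(a(l[0])),'peg',np.degrees(a(c['peg'][0])))
save('wrist','w3.png')
```

```text
[0.49888172 0.02126046 0.20228647] [0.2322009  0.50820963 0.07067877] 0.025547303572780664
dial 9021 ((557.0028076171875, 13.786968231201172), (84.65360260009766, 84.75421905517578), 72.7550277709961)
peg 338 ((546.0620727539062, 39.834781646728516), (12.684011459350586, 13.00398063659668), 103.96575164794922)
latch ((524.6983032226562, 97.88851165771484), (25.653696060180664, 9.154476165771484), 20.724605560302734)
latch ang 111.01243652698147 peg 112.78362713002429
```

View pics/w3.png

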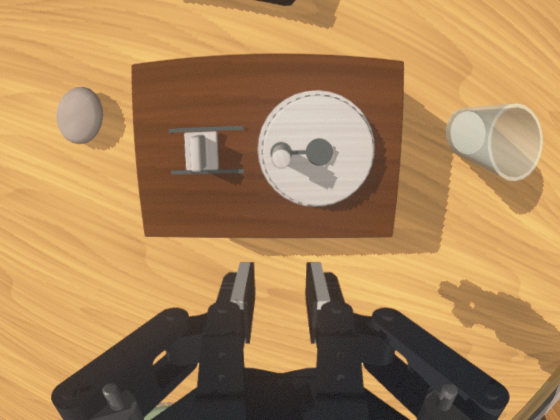

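Emit:
{"fn": "servo_tool", "kwargs": {"deltas": [{"x": 1.7,"y": -3.1,"z": 0,"roll": 0},{"x": 1.7,"y": -3.1,"z": 0,"roll": 0},{"x": 1.8,"y": -3.2,"z": 0,"roll": 0},{"x": 0,"y": 0,"z": 0,"roll": 0},{"x": 0,"y": 0,"z": 2.5,"roll": 0},{"x": 0,"y": 0,"z": 2.5,"roll": 0},{"x": 0,"y": 0,"z": 2.5,"roll": 0},{"x": 0,"y": 0,"z": 1.5,"roll": 0},{"x": 0,"y": 0,"z": 0,"roll": 0}], "jaw": 0}}

```text
time_s: 20.58
tcp_pos: [0.5117, 0.1277, 0.1078]
tcp_rot: [[0.933, 0.361, -0.007], [0.361, -0.933, -0.001], [-0.007, -0.002, -1.0]]
force: [-0.5, 0.2, 0.7]
gripper_width: -0.0007
finger_force: 0.0
```

Emit:
{"fn": "servo_tool", "kwargs": {"deltas": [{"x": 0,"y": 0,"z": 0.8,"roll": 0},{"x": 0,"y": 0.4,"z": 0,"roll": 0},{"x": 0,"y": 0.3,"z": 0,"roll": 0},{"x": 0,"y": 0,"z": 0,"roll": 0}]}}

```text
time_s: 20.92
tcp_pos: [0.5179, 0.1208, 0.1047]
tcp_rot: [[0.933, 0.359, 0.002], [0.359, -0.933, -0.0], [0.002, 0.001, -1.0]]
force: [0.5, 0.1, 0.2]
gripper_width: -0.0003
finger_force: 0.0
```

Emit:
{"fn": "servo_tool", "kwargs": {"deltas": [{"x": 0,"y": 0.3,"z": 0,"roll": 0},{"x": 0,"y": 0.2,"z": 0,"roll": 0},{"x": 0,"y": 0.2,"z": 0,"roll": 0},{"x": 0,"y": 0.2,"z": 0,"roll": 0},{"x": 0,"y": 0.1,"z": 0,"roll": 0}]}}

```text
time_s: 21.33
tcp_pos: [0.5203, 0.1124, 0.1041]
tcp_rot: [[0.933, 0.36, 0.0], [0.36, -0.933, 0.002], [0.001, -0.001, -1.0]]
force: [-1.2, 2.4, 2.2]
gripper_width: -0.0002
finger_force: 1.3
```

Emit:
{"fn": "servo_tool", "kwargs": {"deltas": [{"x": 0,"y": 0.2,"z": 0,"roll": 0},{"x": 0,"y": 0.2,"z": 0,"roll": 0},{"x": 0,"y": 0.2,"z": 0,"roll": 0},{"x": 0,"y": 0,"z": 0,"roll": 0}]}}

```text
time_s: 21.67
tcp_pos: [0.5227, 0.1062, 0.1039]
tcp_rot: [[0.933, 0.36, 0.0], [0.36, -0.933, -0.0], [0.0, 0.0, -1.0]]
force: [0.0, 1.5, 1.8]
gripper_width: -0.0001
finger_force: 0.9
```

It slides. Pushing on to the end.

Emit:
{"fn": "servo_tool", "kwargs": {"deltas": [{"x": 0,"y": 0.2,"z": 0,"roll": 0},{"x": 0,"y": 0.2,"z": 0,"roll": 0},{"x": 0,"y": 0.15,"z": 0,"roll": 0},{"x": 0,"y": 0,"z": 0,"roll": 0}]}}

```text
time_s: 22.0
tcp_pos: [0.5245, 0.1007, 0.1037]
tcp_rot: [[0.933, 0.36, 0.0], [0.36, -0.933, -0.001], [-0.0, 0.001, -1.0]]
force: [-0.7, 1.3, 1.2]
gripper_width: 0.0001
finger_force: 0.2
```

Emit:
{"fn": "servo_tool", "kwargs": {"deltas": [{"x": 0,"y": 0.1,"z": 0,"roll": 0},{"x": 0,"y": 0,"z": 0,"roll": 0}]}}

```text
time_s: 22.17
tcp_pos: [0.5246, 0.1005, 0.1037]
tcp_rot: [[0.933, 0.36, -0.0], [0.36, -0.933, 0.001], [-0.0, -0.001, -1.0]]
force: [-1.2, 2.9, -0.3]
gripper_width: 0.0001
finger_force: 1.3
```

Emit:
{"fn": "servo_tool", "kwargs": {"deltas": [{"x": 0,"y": 0.1,"z": 0,"roll": 0},{"x": 0,"y": 0.1,"z": 0,"roll": 0},{"x": 0,"y": 0,"z": 0,"roll": 0}]}}

```text
time_s: 22.42
tcp_pos: [0.5246, 0.1002, 0.1037]
tcp_rot: [[0.933, 0.361, -0.002], [0.361, -0.933, 0.004], [0.0, -0.004, -1.0]]
force: [-2.3, 8.5, 1.9]
gripper_width: -0.0005
finger_force: 4.0
```

Run:
```python
from h import *
save('side','s3.png')
p=cv2.imread('pics/s3.png')[130:290,150:390]; cv2.imwrite('pics/s3c.png',cv2.resize(p,None,fx=3,fy=3,interpolation=cv2.INTER_CUBIC))
```

```text
(no output)
```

View pics/s3c.png

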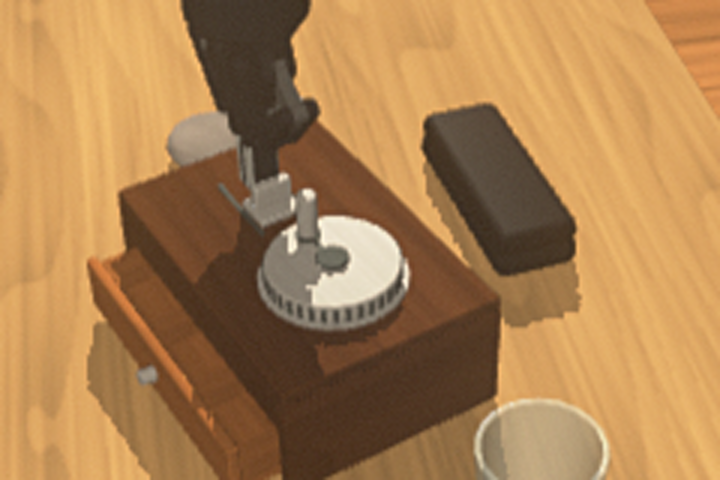

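The tray is out: its front is at about (165,370) in the crop, and the latch at (270,195) is fully home. I'm backing off and lifting clear.

Emit:
{"fn": "servo_tool", "kwargs": {"deltas": [{"x": 0,"y": -0.5,"z": 0,"roll": 0},{"x": 0,"y": -0.8,"z": 0,"roll": 0},{"x": 0,"y": 0,"z": -2.0,"roll": 0},{"x": 0,"y": 0,"z": -3.0,"roll": 0},{"x": 0,"y": 0,"z": -3.0,"roll": 0},{"x": 0,"y": 0,"z": 0,"roll": 0},{"x": 0,"y": 0,"z": 0,"roll": 0}]}}

```text
time_s: 23.05
tcp_pos: [0.5221, 0.1106, 0.1855]
tcp_rot: [[0.933, 0.36, 0.004], [0.36, -0.933, -0.001], [0.004, 0.002, -1.0]]
force: [-0.7, 0.2, -0.8]
gripper_width: 0.0002
finger_force: 0.0
```

Run:
```python
from h import *
s=r.get_state(); print(s['tcp_pos'],s['force']); print(r.job_done())
```

```text
[0.5221064  0.11063901 0.1855162 ] [-0.65125625  0.16034667 -0.81412933]
the job is handed in; nothing more can be done
None
```

The jewellery box is open and handed in at about 23 s: the stops came up firm (about 9 N at the peg each, at 6.0 and -2.5 rad), the peg pointed at the latch, the latch went fully home and the tray sprang out, with the tumbler, stone and spectacle case untouched.

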